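Close up the shop's prize-draw drum and mix the counters

TASK

Get the prize-draw drum ready for the next draw: shut its hatch, turn all three clamp bolts clockwise fully home against their stops so that the tongues hold the hatch, then take the red crank and turn the drum one full turn to mix the counters, leaving the hatch flat level on top again. No counter may fall out, and do not disturb the things standing round it.

Things in the scene. Friction and masses are not known exactly. Their poses are not given: they have to be found in the camera images.
- stand: dark wooden A-frame stand of the prize drum, fixed to the table, 170 mm deep (x) by 275 mm wide (y). Origin on the table midway between the two frames, under the axle; its y axis runs along the axle (crank on the -y end), its x axis points to the hatch's hinge side. The axle is 168 mm above the table
- drum_axle (a point): middle of the drum, on its axle. The drum is a hexagonal wooden barrel, 176 mm across flats, 203 mm across corners, 218 mm long. This frame turns with the drum: y along the axle, z out through the middle of the flat that has the hatch, x in the plane of that flat towards the hatch's hinge
- drum (a joint): angle of the drum in rad, counted on through whole turns: 0 with the hatch flat level on top, 6.283 or -6.283 after one full turn; growing moves the top of the drum away from the robot (towards the hinge side). Friction about 0.3 N m holds it wherever it is left; it turns freely both ways for more than one turn
- hatch_edge (a point): middle of the hatch's free edge (half way through its thickness). The hatch is a brown wooden flap 62 mm from hinge to free edge, 188 mm wide along the axle, 8 mm thick; shut, it lies on the hatch flat, its upper face 8 mm above the flat
- hatch_hinge (a point): middle of the hatch's hinge line, parallel to the axle, 44 mm from the middle of the hatch flat on the side away from the robot
- hatch (a joint): opening of the hatch in rad: 0 shut, 2.0 fully open, where it leans back by its own weight against a stop. The hinge is free with light damping: pushed towards the robot past upright, it falls shut softly by itself. Not held shut except by the clamp bolts
- crank_grip (a point): grip point of the red crank handle: a freely spinning round sleeve 24 mm thick, 84 mm long (from 52 mm nearer the drum, where the crank arm is, to 34 mm beyond), parallel to the axle and 65 mm from it. This point is 208 mm from the drum's middle along the axle (-y). With the drum at 0 it lies towards the robot, 25 degrees above the axle; it swings with the drum
- bolt_left_grip (a point): clamp bolt at the +y end, 75 mm from the middle, of the hatch flat's front strip: centre of its black bar handle, 62 mm long, 15 thick, 24 high, 38 mm above the flat and 32 mm to the robot's side of its middle. z: out of the flat, the bolt's axis; x: along the bar, as the brass tongue below it points (38 mm from the axis, 16 wide, 10 to 15 mm above the flat)
- bolt_left (a joint): turn of this captive bolt in rad: grows clockwise seen from above to its end stop at 2.0 (tight: the tongue points to the hinge and lies over the hatch's edge). Below 0.55 the tongue is clear of the hatch. Stays where left (friction 0.1 N m)
- bolt_middle_grip (a point): clamp bolt at the middle of the hatch flat's front strip: centre of its black bar handle, 62 mm long, 15 thick, 24 high, 38 mm above the flat and 32 mm to the robot's side of its middle. z: out of the flat, the bolt's axis; x: along the bar, as the brass tongue below it points (38 mm from the axis, 16 wide, 10 to 15 mm above the flat)
- bolt_middle (a joint): turn of this captive bolt in rad: grows clockwise seen from above to its end stop at 2.0 (tight: the tongue points to the hinge and lies over the hatch's edge). Below 0.55 the tongue is clear of the hatch. Stays where left (friction 0.1 N m)
- bolt_right_grip (a point): clamp bolt at the -y (crank) end, 75 mm from the middle, of the hatch flat's front strip: centre of its black bar handle, 62 mm long, 15 thick, 24 high, 38 mm above the flat and 32 mm to the robot's side of its middle. z: out of the flat, the bolt's axis; x: along the bar, as the brass tongue below it points (38 mm from the axis, 16 wide, 10 to 15 mm above the flat)
- bolt_right (a joint): turn of this captive bolt in rad: grows clockwise seen from above to its end stop at 2.0 (tight: the tongue points to the hinge and lies over the hatch's edge). Below 0.55 the tongue is clear of the hatch. Stays where left (friction 0.1 N m)
- counter_0: red wooden prize counter, a disc 36 mm in diameter and 14 mm thick, loose inside the drum; origin in the middle of its underside
- counter_1: yellow wooden prize counter, a disc 36 mm in diameter and 14 mm thick, loose inside the drum; origin in the middle of its underside
- counter_2: blue wooden prize counter, a disc 36 mm in diameter and 14 mm thick, loose inside the drum; origin in the middle of its underside
- counter_3: green wooden prize counter, a disc 36 mm in diameter and 14 mm thick, loose inside the drum; origin in the middle of its underside
- peg_tower: bystander: wooden peg tower with red, yellow and green rings, 72 mm wide, 110 mm tall; origin under its middle
- toy_car: bystander: red wooden toy car, 58x102x50 mm; origin under its middle
- call_bell: bystander: chrome counter bell on a black base, 77 mm wide, 58 mm tall; origin under its middle
- dice_cup: bystander: brown leather dice cup, 73 mm wide, 90 mm tall; origin under its middle
- skittle: bystander: yellow turned skittle, 38 mm wide, 100 mm tall; origin under its middle
- yoyo: bystander: red wooden yo-yo lying flat, 56 mm wide, 36 mm tall; origin under its middle
- stamp: bystander: shop stamp with turned wooden handle, 24x36 mm, 66 mm tall; origin under its middle

How it is judged:
By the outcome, as a careful person would: the job done as asked, in the order asked, and still so for the second after the job is handed in, with the robot touching nothing.
It also fails if it takes over 72 s, if anything falls off the work surface, if the arm or the gripper's body presses on something with over 40 N, if the wrist force passes 120 N, or if a joint passes its speed limit or range.

ROBOT

A 6-joint arm with a two-finger parallel gripper is mounted at the origin on the work surface; the furniture and walls round the work are solid. World frame = base frame: x ahead of the robot, y to its left, z up, the work surface at z = 0. Lengths are in m, angles in rad, forces in N, time in s.
With the tool pointing down it reaches from about 0.3 to 0.775 m from the base axis. Payload 14.6 kg.
Tool frame: the origin (TCP) lies at the very end of the fingers, on their centre line; the grasp point (between the pads) lies 19 mm behind it; z points along the fingers, y is the line along which they close (so a half turn about z gives the same grasp; the last joint's range is limited). The gripper opens to 94 mm and grips with 3 to 60 N. Pads are 16 mm wide; open, the fingers measure 119 mm over their backs; the gripper's body (75 mm by 177 mm) begins 78 mm behind the grasp point.
Start: joints at [-1.347, 0.3, 1.521, -0, 1.321, -0.067], TCP at [0.158, -0.527, 0.205] pointing down, gripper open.
Joint ranges: [-3.03, 3.03], [-0.79, 2.21], [0.23, 2.52], [-1.04, 4.18], [0, 3.07], [-2.55, 2.55]. Speed limits (rad/s): [2.22, 2.22, 2.57, 3.14, 3.14, 3.14].

INTERFACE

Orientations are given as [roll, pitch, yaw] about the fixed x, y, z axes, in that order (R = Rz(yaw) Ry(pitch) Rx(roll)).
In Python, from station import status, vision, order, silhouettes gives the robot as it stands. The module is installed in compiled form; this text tells all that it offers.
- The arm moves only by the shell command python3 -m pendant 'ROWS' [FORCE]. ROWS is JSON, one flat list of numbers, 7 for each row, row after row: the shift along the tool's x, y, z in units of 500 mm (1.0 is 500 mm), then the turn, a rotation vector about the tool's x, y, z in units of 90 degrees (1.0 is 90 degrees), then the opening, from -1 (shut) to 1 (fully open). A call has 1 to 12 rows; each row is the pose to reach, as a shift and turn from the pose commanded when the call began, along the tool's axes at that moment; what a row does not reach only later rows make up. A row lasts 1/10 s, in which the tool goes at most 50 mm and 8.59 degrees, less where a joint would pass 70% of its speed; a pose out of reach is approached as far as the arm can. A call with a number of a shift or a turn outside -1 to 1 is refused whole. A call with a gripper value outside its range is refused whole. The fingers move at their own pace and stop on an object; FORCE is the grip in N (left out, the last holds). Time passes only in rows, so rows that repeat a pose let the fingers close. It gives the time, the measured TCP pose, the force, the opening and the grip force at its end, in the units of the state.
- status.get_obs(): the state, without advancing time (a new reading comes with each control period).
- vision.camera(name): name is "scene" or "top" or "wrist"; returns a dict with "pixels" (420x560x3 uint8, red, green, blue), "K" (3x3 intrinsics, pixels), "R" (3x3) and "t" (3): a world point X has camera coordinates R X + t. Camera axes: x right, y down, z forward; pixel columns grow to the right and rows downward; lengths in m; the calibration is good to about 2 mm. The wrist camera is an equidistant fisheye: a pixel r from the principal point sees the ray r / f radians off the axis. A picture is of the moment at which its call begins. There is no depth.
- order.hand_in(): hands the job in; it is judged then, once.
Trained networks look in a picture, given as the dict that the camera call returned (one of the last four; its "shot" number tells which), for a name from the list of things; names that differ only in an ending like _2 or _b are one class to them, and where a whole thing is asked for, a point or a joint stands for the part that bears it (a point fixed in the world has none). Each returns a list of dicts, best first, with "score" (0 to 1); they miss things now and then, are a little off and sometimes report something else, mostly with a low value. They report only what shows in the picture. A call takes as long as a camera call.
- silhouettes(target, picture): "region" (420x560 bool, what is visible of it) and "extent" ([left, top, right, bottom] in pixels, round what is visible of it).
The state is a dict: "time_s": time; "qpos": joint angles; "joint_vel": joint speeds; "tau": joint torques, N m; "ee_pos": TCP position; "eef_rot": TCP orientation; "force": force on the tool from outside, world axes, zero at the start; "moment": the same for the moment, N m; "grip_width": finger opening in m; "grip_force": force on a finger pad.
Only numpy, scipy, OpenCV 4.12 (cv2) and the standard library are available. Lean on these libraries where they do the work, as an engineer would, in place of code of your own. Each camera call takes 0.05 s, during which the arm holds its last target. There are 200 camera calls.

## Working session

There is one attempt and no reset: what is moved stays moved. The work goes in short steps, Python scripts to look and compute and a shell command to move; the robot and the scene stay as the last step left them, time stands still between calls to the robot, and variables do not carry over. Pictures are saved under pics/ and viewed, at most 10 in all, crops included, and the job is handed in when it is done.

```bash
mkdir -p pics; cat > h.py <<'E'
import numpy as np, cv2
from station import status, vision, order, silhouettes
from scipy.spatial.transform import Rotation as Ro
def save(p,f): cv2.imwrite(f,p["pixels"][:,:,::-1])
def proj(p,X):
    c=np.asarray(X)@np.array(p["R"]).T+p["t"]; u=c@np.array(p["K"]).T
    return u[...,:2]/u[...,2:]
def state():
    s=status.get_obs(); print({k:np.round(s[k],3).tolist() for k in("time_s","qpos","ee_pos","eef_rot","force","grip_width","grip_force")}); return s
E
python3 - <<'E'
from h import *
state()
a=vision.camera("scene");b=vision.camera("top");
save(a,"pics/s0.png");save(b,"pics/t0.png")
for n,p in(("scene",a),("top",b)):
    print(n,np.round(p["K"],1).tolist(),np.round(p["R"],3).tolist(),np.round(p["t"],3).tolist())
    for o in ["stand","hatch_edge","crank_grip","bolt_left_grip","peg_tower","toy_car","call_bell","dice_cup","skittle","yoyo","stamp"]:
        for d in silhouettes(o,p)[:3]:
            r=d["region"];ys,xs=np.nonzero(r);print(o,round(d["score"],2),np.round(d["extent"]).tolist(),xs.mean().round(1),ys.mean().round(1))
E
```

```text
{'time_s': 0.0, 'qpos': [-1.347, 0.3, 1.522, -0.0, 1.321, -0.067], 'ee_pos': [0.158, -0.527, 0.205], 'eef_rot': [-3.14, -0.0, 0.291], 'force': [0.093, 0.186, 0.277], 'grip_width': 0.094, 'grip_force': 0.0}
scene [[426.8, 0.0, 280.8], [0.0, 426.8, 203.1], [0.0, 0.0, 1.0]] [[0.979, -0.205, 0.005], [-0.159, -0.77, -0.617], [0.13, 0.603, -0.787]] [-0.579, 0.106, 1.191]
stand 0.69 [202.0, 99.0, 297.0, 254.0] 250.4 176.1
stand 0.65 [230.0, 127.0, 240.0, 150.0] 234.9 138.3
hatch_edge 0.82 [256.0, 102.0, 289.0, 169.0] 271.5 135.7
hatch_edge 0.63 [208.0, 284.0, 218.0, 298.0] 212.0 290.3
crank_grip 0.7 [234.0, 211.0, 253.0, 246.0] 242.6 228.9
crank_grip 0.49 [204.0, 102.0, 296.0, 255.0] 250.0 176.1
bolt_left_grip 0.48 [223.0, 109.0, 234.0, 132.0] 228.9 120.6
peg_tower 0.98 [322.0, 170.0, 348.0, 204.0] 333.3 192.0
toy_car 0.73 [332.0, 216.0, 363.0, 252.0] 345.3 233.9
call_bell 0.58 [322.0, 159.0, 347.0, 182.0] 332.3 170.2
dice_cup 0.63 [236.0, 211.0, 250.0, 246.0] 242.6 229.3
dice_cup 0.58 [254.0, 107.0, 290.0, 170.0] 271.8 136.5
skittle 0.61 [237.0, 213.0, 250.0, 248.0] 242.8 230.1
skittle 0.4
[... 532 characters left out ...]
_grip 0.64 [191.0, 228.0, 212.0, 240.0] 203.5 234.2
peg_tower 0.6 [238.0, 140.0, 258.0, 160.0] 248.2 149.0
peg_tower 0.56 [190.0, 224.0, 214.0, 241.0] 204.4 233.8
peg_tower 0.33 [326.0, 264.0, 336.0, 274.0] 331.5 268.4
toy_car 0.55 [273.0, 140.0, 309.0, 164.0] 292.6 150.5
call_bell 0.63 [209.0, 130.0, 233.0, 152.0] 219.8 140.1
dice_cup 0.89 [359.0, 202.0, 385.0, 223.0] 372.0 211.4
dice_cup 0.19 [195.0, 190.0, 268.0, 207.0] 233.2 197.7
skittle 0.56 [221.0, 226.0, 249.0, 238.0] 234.2 232.2
skittle 0.42 [329.0, 262.0, 336.0, 273.0] 331.6 268.7
yoyo 0.66 [283.0, 265.0, 302.0, 283.0] 292.7 275.5
yoyo 0.63 [192.0, 225.0, 215.0, 240.0] 203.3 234.3
stamp 0.49 [234.0, 262.0, 244.0, 274.0] 237.9 268.8
```

```bash
python3 - <<'E'
import cv2,numpy as np
a=cv2.imread("pics/s0.png")[90:310,170:380];b=cv2.imread("pics/t0.png")[120:290,170:400]
cv2.imwrite("pics/s1.png",cv2.resize(a,None,fx=2.7,fy=2.7,interpolation=cv2.INTER_CUBIC))
cv2.imwrite("pics/t1.png",cv2.resize(b,None,fx=3.4,fy=3.4,interpolation=cv2.INTER_CUBIC))
E
```

```text
(no output)
```

View pics/s1.png

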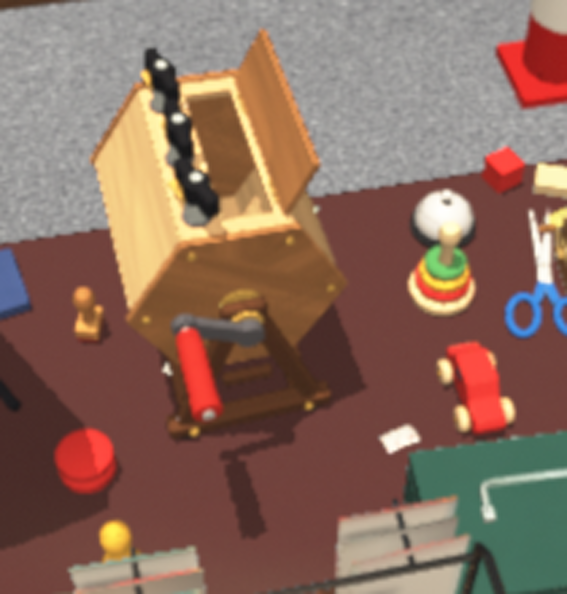

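View pics/t1.png

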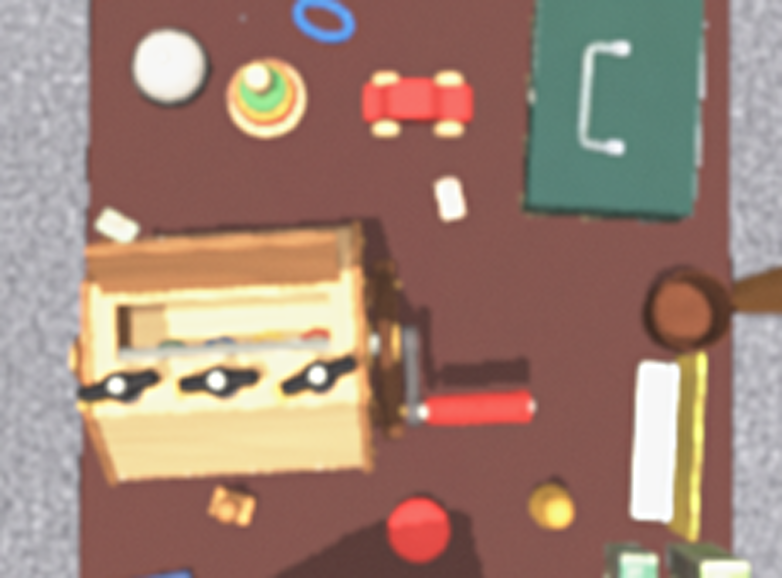

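```bash
cat > fit.py <<'E'
from h import *
from scipy.optimize import least_squares
import pickle
a=vision.camera("scene");b=vision.camera("top")
S=lambda u,v:(u/2.7+170-.3,v/2.7+90-.3); T=lambda u,v:(u/3.4+170-.35,v/3.4+120-.35)
al=np.radians(25); cr=lambda y:(-65*np.cos(al),y,65*np.sin(al))
sc=lambda y:(-32,y,'h')
obs=[(a,sc(75),S(161,66)),(a,sc(0),S(178,121)),(a,sc(-75),S(194,178)),(a,cr(-242),S(208,412)),(a,cr(-156),S(183,325)),
(a,(-50.8,-109,88),S(182,245)),(a,(50.8,-109,88),S(302,225)),(a,(101.6,-109,0),S(343,283)),(a,(-101.6,-109,0),S(128,320)),
(b,sc(75),T(116,385)),(b,sc(0),T(216,380)),(b,sc(-75),T(317,375)),(b,cr(-242),T(530,405)),(b,cr(-156),T(425,410)),
(b,(-101.6,-109,0),T(370,470)),(b,(-101.6,109,0),T(118,483))]
def W(p,l):
    l=[p[4] if c=='h' else c/1000 for c in l]
    v=Ro.from_euler('y',p[3]).apply(l); v=Ro.from_euler('z',p[2]).apply(v); return v+[p[0],p[1],.168]
def f(p): return np.concatenate([proj(c,W(p,l))-o for c,l,o in obs])
if __name__=="__main__":
    r=least_squares(f,[.5,.1,0,0,.14],loss='soft_l1'); print(np.round(r.x,4)); print(np.round(f(r.x).reshape(-1,2),1).tolist())
    for n,y in(("L",75),("M",0),("R",-75)): print(n,W(r.x,(-32,y,126)).round(4))
    print("crank",W(r.x,cr(-208)).round(4))
E
python3 fit.py
```

```text
[0.5046 0.0142 0.0673 0.0696 0.1309]
[[-0.1, 0.2], [-0.1, -0.4], [0.7, 0.2], [-0.1, -0.0], [1.0, 2.6], [0.4, -0.1], [-2.0, 0.7], [-0.4, -0.3], [0.2, -0.5], [0.0, 0.3], [0.0, 0.1], [-0.2, -0.2], [0.2, 0.2], [0.0, 0.4], [0.4, -0.6], [-2.5, -0.1]]
L [0.4765 0.0875 0.2959]
M [0.4815 0.0127 0.2959]
R [ 0.4866 -0.0622  0.2959]
crank [ 0.4619 -0.1971  0.1995]
```

```bash
cat >> h.py <<'E'
def rel(pos=None,yaw=None,s=None,R=None):
    s=s or status.get_obs(); R0=Ro.from_euler('xyz',s["eef_rot"])
    d=np.zeros(3) if pos is None else R0.inv().apply(np.array(pos)-s["ee_pos"])/.5
    if R is None: R=R0 if yaw is None else Ro.from_euler('xyz',[np.pi,0,yaw])
    return np.round(np.r_[d,(R0.inv()*R).as_rotvec()/(np.pi/2)],4)
E
python3 -m pendant '[0,0,-0.1,0,0,0,-1, 0,0,-0.2,0,0,0,-1, 0,0,-0.3,0,0,0,-1, 0,0,-0.4,0,0,0,-1, 0,0,-0.5,0,0,0,-1, 0,0,-0.5,0,0,0,-1]' 20
python3 -c "
from h import *
state(); print(rel((.64,0,.45),1.80))
b=vision.camera('top'); a=vision.camera('scene')
# bystander xy from top at mid height
for n,u,v,z in (('stamp',237.9,268.8,.04),('yoyo',292.7,275.5,.03),('skittle',331.6,268.5,.06),('cup',372,211,.09),('peg',248,149,.05),('bell',219.8,140,.04),('car',292.6,150.5,.03)):
    from scipy.optimize import fsolve
    print(n,fsolve(lambda q:proj(b,[q[0],q[1],z])-[u,v],[.5,0]).round(3))
"
```

```text
time_s: 1.9
ee_pos: [0.1577, -0.5271, 0.4625]
eef_rot: [3.131, 0.001, 0.291]
force: [-0.0, -1.0, -0.2]
grip_width: 0.0493
grip_force: 0.0
{'time_s': 1.9, 'qpos': [-1.347, 0.258, 0.993, 0.0, 1.879, -0.067], 'ee_pos': [0.158, -0.527, 0.462], 'eef_rot': [3.131, 0.001, 0.291], 'force': [-0.026, -0.959, -0.222], 'grip_width': 0.049, 'grip_force': 0.0}
[ 1.2263 -0.7335  0.0161  0.0052  0.0056 -0.9607]
stamp [0.366 0.03 ]
yoyo [ 0.346 -0.143]
skittle [ 0.372 -0.262]
cup [ 0.549 -0.381]
peg [0.744 0.003]
bell [0.774 0.094]
car [ 0.744 -0.139]
```

```bash
python3 -m pendant '[0.1,-0.06,0,0,0,-0.08,-1, 0.2,-0.12,0,0,0,-0.16,-1, 0.3,-0.18,0,0,0,-0.24,-1, 0.4,-0.24,0,0,0,-0.32,-1, 0.5,-0.3,0,0,0,-0.4,-1, 0.6,-0.36,0,0,0,-0.48,-1, 0.7,-0.42,0,0,0,-0.56,-1, 0.8,-0.48,0,0,0,-0.64,-1, 0.9,-0.54,0,0,0,-0.72,-1, 1,-0.6,0,0,0,-0.8,-1, 1,-0.6,0,0,0,-0.8,-1, 1,-0.6,0,0,0,-0.8,-1]'
python3 -c "
from h import *
state(); print(rel((.635,0.01,.45),1.80),rel((.635,0.01,.295),1.80))"
```

```text
time_s: 3.2
ee_pos: [0.5521, -0.0935, 0.4533]
eef_rot: [-3.138, -0.001, 1.549]
force: [0.1, -1.1, 0.5]
grip_width: 0.0006
grip_force: 0.0
{'time_s': 3.2, 'qpos': [-0.233, 0.288, 0.976, 0.0, 1.881, -0.212], 'ee_pos': [0.552, -0.093, 0.453], 'eef_rot': [-3.138, -0.001, 1.549], 'force': [0.083, -1.062, 0.47], 'grip_width': 0.001, 'grip_force': 0.0}
[ 0.2105  0.1614  0.0062 -0.002  -0.0008 -0.1595] [ 0.2102  0.1624  0.3162 -0.002  -0.0008 -0.1595]
```

```bash
python3 -m pendant '[0.1,0.08,0,0,0,-0.08,-1, 0.21,0.16,0,0,0,-0.16,-1, 0.21,0.17,0,0,0,-0.16,-1, 0.21,0.17,0.1,0,0,-0.16,-1, 0.21,0.17,0.2,0,0,-0.16,-1, 0.21,0.17,0.27,0,0,-0.16,-1, 0.21,0.17,0.315,0,0,-0.16,-1, 0.21,0.17,0.315,0,0,-0.16,-1]'
python3 -c "
from h import *
state(); print(rel((.55,0.01,.295),1.80)); a=vision.camera('scene');save(a,'pics/s2.png')
im=cv2.imread('pics/s2.png')[40:260,150:380];cv2.imwrite('pics/s2c.png',cv2.resize(im,None,fx=2.6,fy=2.6))"
```

```text
time_s: 4.0
ee_pos: [0.6367, 0.0069, 0.293]
eef_rot: [-3.134, -0.002, 1.799]
force: [-0.5, 0.7, 0.4]
grip_width: 0.0003
grip_force: 0.0
{'time_s': 4.0, 'qpos': [-0.047, 0.465, 1.097, -0.0, 1.588, -0.275], 'ee_pos': [0.637, 0.007, 0.293], 'eef_rot': [-3.134, -0.002, 1.799], 'force': [-0.483, 0.68, 0.391], 'grip_width': 0.0, 'grip_force': 0.0}
[ 0.0452 -0.1676 -0.0025 -0.005  -0.0014 -0.0008]
```

View pics/s2c.png

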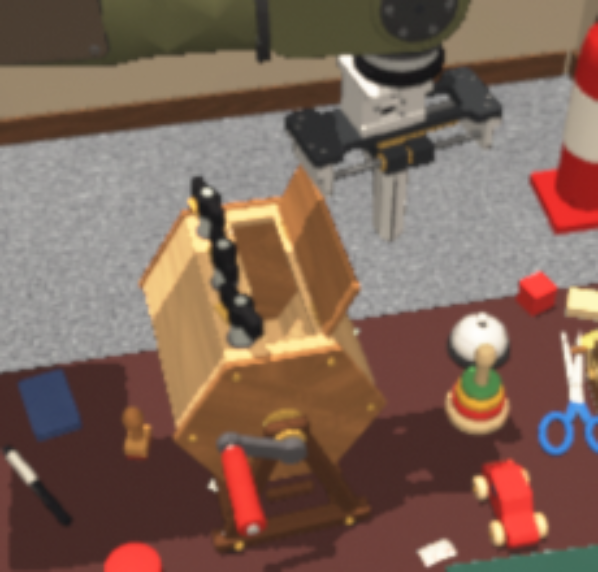

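```bash
python3 -m pendant '[0.005,-0.02,0,0,0,0,-1, 0.01,-0.04,0,0,0,0,-1, 0.015,-0.06,0,0,0,0,-1, 0.019,-0.08,0,0,0,0,-1, 0.024,-0.1,0,0,0,0,-1, 0.029,-0.12,0,0,0,0,-1, 0.034,-0.14,0,0,0,0,-1, 0.038,-0.16,0,0,0,0,-1, 0.043,-0.18,0,0,0,0,-1, 0.045,-0.19,0,0,0,0,-1, 0.045,-0.19,0,0,0,0,-1]'
python3 -m pendant '[0,0,-0.05,0,0,0,-1, 0,0,-0.1,0,0,0,-1, 0,0,-0.2,0,0,0,-1, 0,0,-0.3,0,0,0,-1, 0,-0.1,-0.3,0,0,0,-0.15, 0,-0.1,-0.3,0,0,0,-0.15, 0,-0.1,-0.3,0,0,0,-0.15,0,-0.1,-0.3,0,0,0,-0.15]'
python3 -c "
from h import *
state(); w=vision.camera('wrist'); b=vision.camera('top');save(w,'pics/w3.png');save(b,'pics/t3.png')
print(np.round(w['K'],1).tolist(),np.round(w['R'],3).tolist(),np.round(w['t'],3).tolist())
for p in (w,b):
  for o in ['hatch_edge','bolt_left_grip']:
    for d in silhouettes(o,p)[:4]: print(o,round(d['score'],2),np.round(d['extent']).tolist())
"
```

```text
time_s: 5.15
ee_pos: [0.5402, 0.0073, 0.2987]
eef_rot: [3.141, 0.0, 1.799]
force: [0.0, 0.3, 0.1]
grip_width: 0.0003
grip_force: 0.0
time_s: 5.95
ee_pos: [0.4923, -0.0039, 0.4475]
eef_rot: [-3.141, -0.0, 1.799]
force: [0.4, 0.2, -0.3]
grip_width: 0.0292
grip_force: 0.0
{'time_s': 5.95, 'qpos': [-0.082, 0.114, 1.197, 0.0, 1.832, -0.31], 'ee_pos': [0.492, -0.004, 0.448], 'eef_rot': [-3.141, -0.0, 1.799], 'force': [0.394, 0.23, -0.347], 'grip_width': 0.029, 'grip_force': 0.0}
[[325.2, 0.0, 271.8], [0.0, 325.2, 208.8], [0.0, 0.0, 1.0]] [[0.974, 0.225, -0.0], [0.218, -0.945, 0.243], [0.054, -0.237, -0.97]] [-0.478, -0.196, 0.597]
hatch_edge 0.77 [270.0, 96.0, 350.0, 256.0]
hatch_edge 0.23 [357.0, 232.0, 394.0, 276.0]
bolt_left_grip 0.57 [262.0, 75.0, 293.0, 139.0]
hatch_edge 0.82 [244.0, 197.0, 273.0, 227.0]
```

View pics/w3.png

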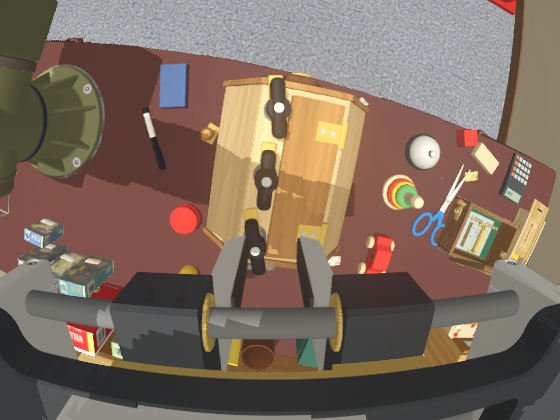

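```bash
python3 -c "
import cv2;im=cv2.imread('pics/w3.png')[64:284,190:390];cv2.imwrite('pics/w3c.png',cv2.resize(im,None,fx=2.7,fy=2.7,interpolation=cv2.INTER_CUBIC))"
```

```text
(no output)
```

View pics/w3c.png

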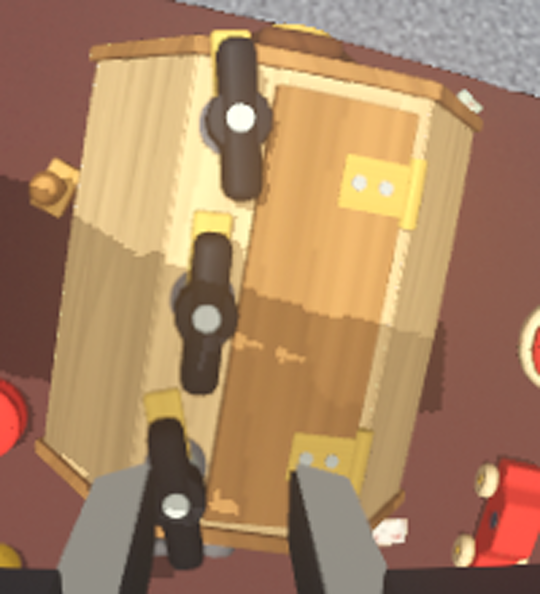

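```bash
cat > fit2.py <<'E'
from fit import *
w=vision.camera("wrist")
def wproj(p,X):
    c=np.asarray(X)@np.array(p["R"]).T+p["t"]; th=np.arctan2(np.hypot(c[0],c[1]),c[2]); K=np.array(p["K"])
    return K[:2,2]+K[0,0]*th*c[:2]/np.hypot(c[0],c[1])
C=lambda u,v:np.array((u/2.7+190-.3,v/2.7+64-.3))
wo=[(sc(75),C(240,117)),(sc(0),C(206,318)),(sc(-75),C(176,505)),((-101.6,109,0),C(92,55)),((-101.6,-109,0),C(38,445)),((101.6,109,0),C(478,122)),((50.8,109,88),C(440,88)),((-50.8,109,88),C(196,50))]
g=lambda p:np.concatenate([f(p)]+[wproj(w,W(p,l))-o for l,o in wo])
r=least_squares(g,[.5,.1,0,0,.14],loss='soft_l1'); p=r.x; print(np.round(p,4)); print(np.round(g(p).reshape(-1,2)[16:],1).tolist())
for n,y in(("L",75),("M",0),("R",-75)): print(n,W(p,(-32,y,126)).round(4))
print("crank",W(p,cr(-208)).round(4),W(p,cr(-222)).round(4))
from scipy.optimize import fsolve
zt=.168+.138
un=lambda q:fsolve(lambda x:wproj(w,[x[0],x[1],zt])-q,[.48,0])
for e1,e2,s in (((235,40),(242,197),(240,117)),((211,236),(200,390),(206,318)),((165,420),(187,567),(176,505))):
    A,B=un(C(*e1)),un(C(*e2)); print("bar",((A+B)/2).round(4),un(C(*s)).round(4),"len",np.linalg.norm(A-B).round(4),"yaw",np.arctan2(*(A-B)[::-1]).round(3))
E
python3 fit2.py
```

```text
[0.5056 0.0127 0.061  0.06   0.1332]
[[0.0, 0.9], [0.1, 0.2], [-0.1, -0.4], [1.6, -2.4], [0.5, 2.6], [-1.1, -0.8], [-1.9, -0.9], [1.5, -4.2]]
L [0.4767 0.0861 0.2957]
M [0.4812 0.0112 0.2957]
R [ 0.4858 -0.0636  0.2957]
crank [ 0.4612 -0.1984  0.199 ] [ 0.4621 -0.2123  0.199 ]
bar [0.4764 0.0862] [0.4769 0.0867] len 0.0578 yaw 1.842
bar [0.4809 0.0133] [0.4814 0.0119] len 0.0579 yaw 1.724
bar [ 0.4855 -0.0589] [ 0.4863 -0.0627] len 0.0621 yaw 1.921
```

```bash
cat >> h.py <<'E'
P=np.array([.5056,.0127,.061,.060])
def Wl(l,p=P): return Ro.from_euler('z',p[2]).apply(Ro.from_euler('y',p[3]).apply(np.array(l)/1000.))+[p[0],p[1],.168]
def tool(yaw,p=P): # drum-aligned tool-down, world yaw approx
    return Ro.from_euler('z',p[2])*Ro.from_euler('y',p[3])*Ro.from_euler('z',yaw-p[2])*Ro.from_euler('x',np.pi)
E
python3 -c "
from h import *
R=tool(1.842);print(rel(Wl((-32,75,170)),R=R),rel(Wl((-32,75,110)),R=R))"
```

```text
[ 0.1814  0.0163  0.2164  0.0374  0.0071 -0.0275] [ 0.1826  0.0093  0.3362  0.0374  0.0071 -0.0275]
```

```bash
python3 -m pendant '[0.09,0.008,0.05,0.037,0.007,-0.027,-0.15, 0.18,0.016,0.12,0.037,0.007,-0.027,-0.15, 0.181,0.016,0.2,0.037,0.007,-0.027,-0.15, 0.181,0.016,0.216,0.037,0.007,-0.027,-0.15, 0.182,0.012,0.27,0.037,0.007,-0.027,-0.15, 0.183,0.009,0.32,0.037,0.007,-0.027,-0.15, 0.183,0.009,0.336,0.037,0.007,-0.027,-0.15, 0.183,0.009,0.336,0.037,0.007,-0.027,-0.15]'
python3 -c "
from h import *
state();print(rel(Wl((-32,75,110)),R=tool(1.842)))"
```

```text
time_s: 7.2
ee_pos: [0.4758, 0.0856, 0.2806]
eef_rot: [-3.084, -0.012, 1.84]
force: [0.4, -0.0, 0.6]
grip_width: 0.0401
grip_force: 0.0
{'time_s': 7.2, 'qpos': [0.101, 0.137, 1.546, 0.002, 1.518, -0.169], 'ee_pos': [0.476, 0.086, 0.281], 'eef_rot': [-3.084, -0.012, 1.84], 'force': [0.369, -0.011, 0.596], 'grip_width': 0.04, 'grip_force': 0.0}
[ 0.0008  0.0002  0.0018  0.0004  0.0001 -0.001 ]
```

```bash
python3 -m pendant '[0,0,0,0,0,0,-1, 0,0,0,0,0,0,-1, 0,0,0,0,0,0,-1, 0,0,0,0,0,0,-1, 0,0,0,0,0,0,-1]' 30
python3 -m pendant '[0,0,0,0,0,0.08,-1, 0,0,0,0,0,0.16,-1, 0,0,0,0,0,0.24,-1, 0,0,0,0,0,0.32,-1, 0,0,0,0,0,0.4,-1, 0,0,0,0,0,0.48,-1, 0,0,0,0,0,0.56,-1, 0,0,0,0,0,0.64,-1, 0,0,0,0,0,0.72,-1, 0,0,0,0,0,0.8,-1, 0,0,0,0,0,0.88,-1, 0,0,0,0,0,0.88,-1]'
python3 -c "
from h import *
s=state();print(s['moment'],rel(Wl((-32,75,110)),R=tool(P[2])))"
```

```text
time_s: 7.7
ee_pos: [0.4758, 0.0862, 0.2807]
eef_rot: [-3.085, -0.012, 1.841]
force: [1.5, 0.1, 5.5]
grip_width: 0.0181
grip_force: 30.0
time_s: 8.9
ee_pos: [0.4751, 0.0865, 0.2807]
eef_rot: [-3.118, 0.055, 0.455]
force: [-5.1, 1.8, 8.1]
grip_width: 0.0176
grip_force: 30.0
{'time_s': 8.9, 'qpos': [0.102, 0.136, 1.547, 0.003, 1.518, 1.218], 'ee_pos': [0.475, 0.087, 0.281], 'eef_rot': [-3.118, 0.055, 0.455], 'force': [-5.063, 1.842, 8.098], 'grip_width': 0.018, 'grip_force': 30.007}
[ 0.41339864  0.9679568  -0.00359705] [ 0.0008  0.0015  0.0019 -0.0003 -0.0005  0.2507]
```

```bash
python3 -m pendant '[0,0,0,0,0,0.08,-1, 0,0,0,0,0,0.16,-1, 0,0,0,0,0,0.22,-1, 0,0,0,0,0,0.26,-1, 0,0,0,0,0,0.29,-1, 0,0,0,0,0,0.29,-1]'
python3 -c "
from h import *
s=state();print(s['moment'],rel(Wl((-32,75,110)),R=tool(P[2])))"
```

```text
time_s: 9.5
ee_pos: [0.4751, 0.0868, 0.2807]
eef_rot: [3.139, 0.059, 0.002]
force: [-4.8, 4.3, 8.3]
grip_width: 0.0181
grip_force: 30.0
{'time_s': 9.5, 'qpos': [0.103, 0.136, 1.547, 0.004, 1.518, 1.671], 'ee_pos': [0.475, 0.087, 0.281], 'eef_rot': [3.139, 0.059, 0.002], 'force': [-4.807, 4.323, 8.35], 'grip_width': 0.018, 'grip_force': 30.003}
[0.89917752 1.08403525 0.1039396 ] [ 0.0014  0.0015  0.0019 -0.0007 -0.0004 -0.0372]
```

```bash
python3 -m pendant '[0,0,0,0,0,0.03,-1, 0,0,0,0,0,0.06,-1, 0,0,0,0,0,0.06,-1]'
python3 -c "
from h import *
s=state();print(s['moment'],rel(Wl((-32,75,110)),R=tool(P[2])))"
```

```text
time_s: 9.8
ee_pos: [0.4756, 0.0866, 0.2804]
eef_rot: [3.134, 0.058, -0.092]
force: [1.1, 4.5, 4.9]
grip_width: 0.0178
grip_force: 30.1
{'time_s': 9.8, 'qpos': [0.103, 0.136, 1.547, 0.003, 1.516, 1.764], 'ee_pos': [0.476, 0.087, 0.28], 'eef_rot': [3.134, 0.058, -0.092], 'force': [1.095, 4.54, 4.9], 'grip_width': 0.018, 'grip_force': 30.094}
[ 0.89210173 -0.25542142 -0.16098866] [ 0.0004  0.0011  0.0013 -0.0006 -0.0012 -0.097 ]
```

```bash
python3 -m pendant '[0,0,0,0,0,0,-0.15, 0,0,0,0,0,0,-0.15, 0,0,0,0,0,0,-0.15, 0,0,-0.08,0,0,0,-0.15, 0,0,-0.16,0,0,0,-0.15, 0,0,-0.22,0,0,0,-0.15, 0,0,-0.22,0,0,0,-0.15]'
python3 -c "
from h import *
state(); w=vision.camera('wrist'); save(w,'pics/w4.png')
im=cv2.imread('pics/w4.png')[0:300,120:500];cv2.imwrite('pics/w4c.png',cv2.resize(im,None,fx=2,fy=2,interpolation=cv2.INTER_CUBIC))
print(rel(Wl((-32,0,170)),R=tool(1.724)),rel(Wl((-32,0,110)),R=tool(1.724)))"
```

```text
time_s: 10.5
ee_pos: [0.4826, 0.0864, 0.3934]
eef_rot: [3.133, 0.053, -0.091]
force: [0.6, -0.1, -0.3]
grip_width: 0.04
grip_force: 0.0
{'time_s': 10.5, 'qpos': [0.101, 0.129, 1.302, 0.002, 1.764, 1.763], 'ee_pos': [0.483, 0.086, 0.393], 'eef_rot': [3.133, 0.053, -0.091], 'force': [0.599, -0.073, -0.317], 'grip_width': 0.04, 'grip_force': 0.0}
[ 0.0225  0.1483  0.1026  0.0017 -0.0016 -1.1552] [ 0.0221  0.1484  0.2226  0.0017 -0.0016 -1.1552]
```

View pics/w4c.png

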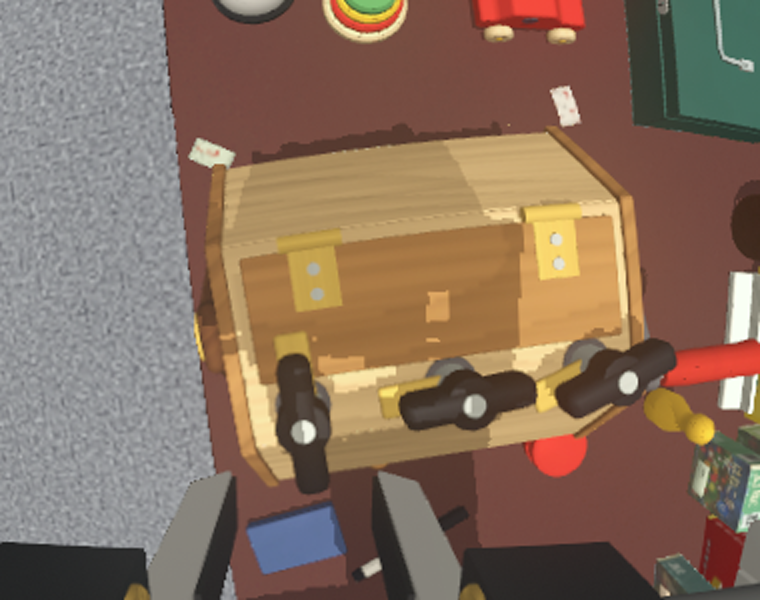

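```bash
cat > bar.py <<'E'
from h import *
from scipy.optimize import fsolve
def wproj(p,X):
    c=np.asarray(X)@np.array(p["R"]).T+p["t"]; th=np.arctan2(np.hypot(c[0],c[1]),c[2]); K=np.array(p["K"])
    return K[:2,2]+K[0,0]*th*c[:2]/np.hypot(c[0],c[1])
def un(w,q,z=.306): return fsolve(lambda x:wproj(w,[x[0],x[1],z])-q,[.48,0])
E
python3 - <<'E'
from bar import *
w=vision.camera("wrist")
C=lambda u,v:np.array((u/2+120-.25,v/2-.25))
for e1,e2,s in (((293,357),(313,488),(303,431)),((405,412),(533,391),(475,405)),((565,408),(672,352),(628,382))):
    A,B=un(w,C(*e1)),un(w,C(*e2)); print(((A+B)/2).round(4),un(w,C(*s)).round(4),np.linalg.norm(A-B).round(4),np.arctan2(*(A-B)[::-1]).round(3))
# hatch/drum line direction: hinge-side corner edge (220,250)-(625,205) at z .256
A,B=un(w,C(222,250),.253),un(w,C(622,207),.253);print("line",A,B,np.arctan2(*(A-B)[::-1])-np.pi/2)
A,B=un(w,C(225,168),.168-.006),un(w,C(550,133),.162);print("line",A,B,np.arctan2(*(A-B)[::-1])-np.pi/2)
E
```

```text
[0.4783 0.086 ] [0.4755 0.0864] 0.0585 0.052
[0.4819 0.0144] [0.4801 0.0124] 0.0572 1.645
[ 0.4859 -0.0572] [ 0.4844 -0.0613] 0.0594 1.948
line [0.55197162 0.11784964] [ 0.56237013 -0.08643181] 0.05085897925392491
line [0.59974685 0.12175756] [ 0.61111776 -0.08509981] 0.05491450797632247
```

```bash
python3 -m pendant '[0.002,0.015,0,0,0,-0.09,-0.15, 0.005,0.03,0,0,0,-0.18,-0.15, 0.007,0.045,0,0,0,-0.27,-0.15, 0.009,0.06,0,0,0,-0.36,-0.15, 0.011,0.075,0,0,0,-0.45,-0.15, 0.013,0.09,0,0,0,-0.54,-0.15, 0.016,0.105,0,0,0,-0.63,-0.15, 0.018,0.12,0,0,0,-0.72,-0.15, 0.02,0.135,0,0,0,-0.81,-0.15, 0.022,0.148,0,0,0,-0.9,-0.15, 0.022,0.148,0.05,0,0,-0.98,-0.15, 0.022,0.148,0.1,0,0,-0.98,-0.15]'
python3 -c "
from h import *
state();print(rel(Wl((-32,0,110)),R=tool(1.70)))"
```

```text
time_s: 11.8
ee_pos: [0.4828, 0.0114, 0.3378]
eef_rot: [-3.082, 0.011, 1.453]
force: [0.4, 0.3, 0.3]
grip_width: 0.0399
grip_force: 0.0
{'time_s': 11.8, 'qpos': [-0.048, 0.118, 1.438, -0.007, 1.645, 0.069], 'ee_pos': [0.483, 0.011, 0.338], 'eef_rot': [-3.082, 0.011, 1.453], 'force': [0.402, 0.269, 0.288], 'grip_width': 0.04, 'grip_force': 0.0}
[ 1.000e-04  1.900e-03  1.162e-01 -4.000e-04  0.000e+00 -1.573e-01]
```

```bash
python3 -m pendant '[0,0.001,0,0,0,-0.08,-0.15, 0,0.001,0.02,0,0,-0.157,-0.15, 0,0.001,0.06,0,0,-0.157,-0.15, 0,0.001,0.1,0,0,-0.157,-0.15, 0,0.001,0.116,0,0,-0.157,-0.15, 0,0.001,0.116,0,0,-0.157,-1, 0,0.001,0.116,0,0,-0.157,-1, 0,0.001,0.116,0,0,-0.157,-1, 0,0.001,0.116,0,0,-0.157,-1,0,0.001,0.116,0,0,-0.157,-1]' 30
python3 -m pendant '[0,0,0,0,0,0.08,-1, 0,0,0,0,0,0.16,-1, 0,0,0,0,0,0.24,-1, 0,0,0,0,0,0.32,-1, 0,0,0,0,0,0.4,-1, 0,0,0,0,0,0.48,-1, 0,0,0,0,0,0.56,-1, 0,0,0,0,0,0.64,-1, 0,0,0,0,0,0.72,-1, 0,0,0,0,0,0.8,-1, 0,0,0,0,0,0.88,-1, 0,0,0,0,0,0.88,-1]'
python3 -c "
from h import *
s=state();print(s['moment'],rel(Wl((-32,0,110)),R=tool(P[2])))"
```

```text
time_s: 12.8
ee_pos: [0.4805, 0.0114, 0.2827]
eef_rot: [-3.084, -0.003, 1.695]
force: [-3.0, -0.7, 4.4]
grip_width: 0.0145
grip_force: 30.3
time_s: 14.0
ee_pos: [0.4803, 0.0119, 0.2828]
eef_rot: [-3.126, 0.056, 0.309]
force: [-4.5, 3.9, 7.7]
grip_width: 0.0145
grip_force: 30.0
{'time_s': 14.0, 'qpos': [-0.048, 0.129, 1.55, -0.006, 1.521, 1.214], 'ee_pos': [0.48, 0.012, 0.283], 'eef_rot': [-3.126, 0.056, 0.309], 'force': [-4.466, 3.903, 7.691], 'grip_width': 0.015, 'grip_force': 30.019}
[ 0.75530274  0.75081997 -0.11302026] [-1.000e-04  1.500e-03  6.200e-03 -4.000e-04 -1.200e-03  1.576e-01]
```

```bash
python3 -m pendant '[0,0,0,0,0,0.07,-1, 0,0,0,0,0,0.14,-1, 0,0,0,0,0,0.18,-1, 0,0,0,0,0,0.21,-1, 0,0,0,0,0,0.235,-1, 0,0,0,0,0,0.235,-1]'
python3 -c "
from h import *
s=state();print(s['moment'],rel(Wl((-32,0,110)),R=tool(P[2])))"
python3 -m pendant '[0,0,0,0,0,0,-0.15, 0,0,0,0,0,0,-0.15, 0,0,0,0,0,0,-0.15, 0,0,-0.08,0,0,0,-0.15, 0,0,-0.16,0,0,0,-0.15, 0,0,-0.22,0,0,0,-0.15, 0,0,-0.22,0,0,0,-0.15]'
python3 -c "
from h import *
state(); w=vision.camera('wrist'); save(w,'pics/w5.png')
im=cv2.imread('pics/w5.png')[0:300,120:500];cv2.imwrite('pics/w5c.png',cv2.resize(im,None,fx=2,fy=2,interpolation=cv2.INTER_CUBIC))
print(rel(Wl((-32,-75,170)),R=tool(1.93)),rel(Wl((-32,-75,110)),R=tool(1.93)))"
```

```text
time_s: 14.6
ee_pos: [0.4806, 0.012, 0.2828]
eef_rot: [3.136, 0.057, -0.057]
force: [-0.0, 2.5, 6.3]
grip_width: 0.0157
grip_force: 33.0
{'time_s': 14.6, 'qpos': [-0.048, 0.129, 1.55, -0.006, 1.52, 1.579], 'ee_pos': [0.481, 0.012, 0.283], 'eef_rot': [3.136, 0.057, -0.057], 'force': [-0.03, 2.538, 6.269], 'grip_width': 0.016, 'grip_force': 32.998}
[0.79652623 0.15396934 0.68523297] [-0.0002  0.0017  0.0061 -0.0006 -0.0016 -0.0747]
time_s: 15.3
ee_pos: [0.4875, 0.0118, 0.3953]
eef_rot: [3.135, 0.053, -0.057]
force: [-0.3, -0.4, -0.4]
grip_width: 0.0399
grip_force: 0.0
{'time_s': 15.3, 'qpos': [-0.047, 0.123, 1.305, -0.007, 1.767, 1.579], 'ee_pos': [0.488, 0.012, 0.395], 'eef_rot': [3.135, 0.053, -0.057], 'force': [-0.26, -0.394, -0.354], 'grip_width': 0.04, 'grip_force': 0.0}
[ 0.017   0.1494  0.1066  0.0021 -0.0014 -1.2646] [ 0.0166  0.1494  0.2266  0.0021 -0.0014 -1.2646]
```

View pics/w5c.png

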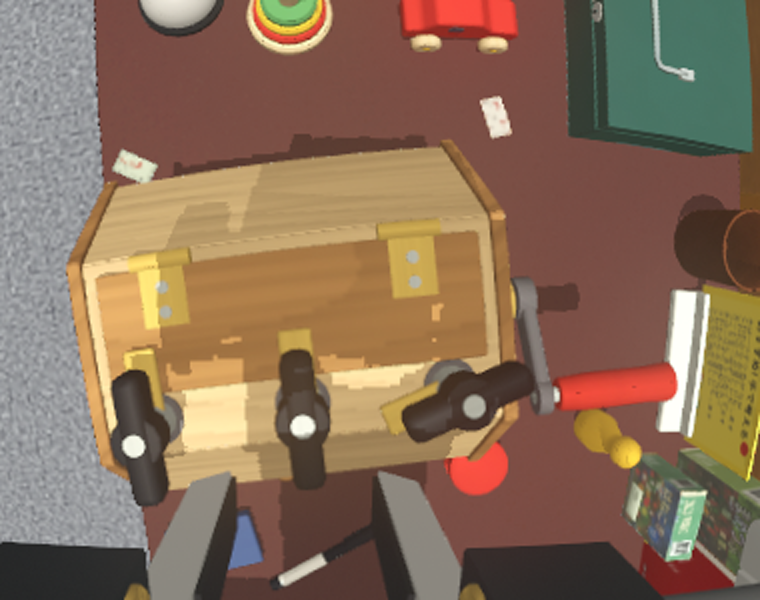

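```bash
python3 - <<'E'
from bar import *
w=vision.camera("wrist")
C=lambda u,v:np.array((u/2+120-.25,v/2-.25))
for e1,e2,s in (((131,372),(153,502),(133,447)),((296,352),(310,487),(302,426)),((408,427),(530,377),(474,405))):
    A,B=un(w,C(*e1)),un(w,C(*e2)); print(((A+B)/2).round(4),un(w,C(*s)).round(4),np.linalg.norm(A-B).round(4),np.arctan2(*(A-B)[::-1]).round(3))
E
```

```text
[0.48   0.0817] [0.4766 0.0863] 0.06 0.029
[0.4838 0.0114] [0.482 0.012] 0.0602 0.041
[ 0.4885 -0.0603] [ 0.487  -0.0621] 0.0577 1.913
```

```bash
python3 -m pendant '[0.002,0.015,0,0,0,-0.09,-0.15, 0.003,0.03,0,0,0,-0.18,-0.15, 0.005,0.045,0,0,0,-0.27,-0.15, 0.007,0.06,0,0,0,-0.36,-0.15, 0.009,0.075,0,0,0,-0.45,-0.15, 0.01,0.09,0,0,0,-0.54,-0.15, 0.012,0.105,0,0,0,-0.63,-0.15, 0.014,0.12,0,0,0,-0.72,-0.15, 0.016,0.135,0,0,0,-0.81,-0.15, 0.017,0.149,0,0,0,-0.9,-0.15, 0.017,0.149,0.05,0,0,-0.98,-0.15, 0.017,0.149,0.1,0,0,-0.98,-0.15]'
python3 -c "
from h import *
state();print(rel(Wl((-32,-75,110)),R=tool(1.915)))"
```

```text
time_s: 16.6
ee_pos: [0.4878, -0.0634, 0.3397]
eef_rot: [-3.082, 0.008, 1.488]
force: [0.4, -0.3, -0.5]
grip_width: 0.0401
grip_force: 0.0
{'time_s': 16.6, 'qpos': [-0.195, 0.138, 1.412, -0.015, 1.651, -0.113], 'ee_pos': [0.488, -0.063, 0.34], 'eef_rot': [-3.082, 0.008, 1.488], 'force': [0.391, -0.263, -0.5], 'grip_width': 0.04, 'grip_force': 0.0}
[-1.000e-04  1.400e-03  1.202e-01 -4.000e-04 -2.000e-04 -2.723e-01]
```

```bash
python3 -m pendant '[0,0.001,0,0,0,-0.09,-0.15, 0,0.001,0,0,0,-0.18,-0.15, 0,0.001,0.02,0,0,-0.272,-0.15, 0,0.001,0.06,0,0,-0.272,-0.15, 0,0.001,0.1,0,0,-0.272,-0.15, 0,0.001,0.12,0,0,-0.272,-0.15, 0,0.001,0.12,0,0,-0.272,-1, 0,0.001,0.12,0,0,-0.272,-1, 0,0.001,0.12,0,0,-0.272,-1, 0,0.001,0.12,0,0,-0.272,-1,0,0.001,0.12,0,0,-0.272,-1]' 30
python3 -m pendant '[0,0,0,0,0,0.08,-1, 0,0,0,0,0,0.16,-1, 0,0,0,0,0,0.24,-1, 0,0,0,0,0,0.32,-1, 0,0,0,0,0,0.4,-1, 0,0,0,0,0,0.48,-1, 0,0,0,0,0,0.56,-1, 0,0,0,0,0,0.64,-1, 0,0,0,0,0,0.72,-1, 0,0,0,0,0,0.8,-1, 0,0,0,0,0,0.88,-1, 0,0,0,0,0,0.88,-1]'
python3 -c "
from h import *
s=state();print(s['moment'],rel(Wl((-32,-75,110)),R=tool(P[2])))"
```

```text
time_s: 17.7
ee_pos: [0.4855, -0.0635, 0.2827]
eef_rot: [-3.086, -0.015, 1.91]
force: [1.1, 0.4, 5.2]
grip_width: 0.0154
grip_force: 30.7
time_s: 18.9
ee_pos: [0.485, -0.0631, 0.2828]
eef_rot: [-3.115, 0.052, 0.524]
force: [-2.7, 2.9, 7.0]
grip_width: 0.015
grip_force: 30.1
{'time_s': 18.9, 'qpos': [-0.196, 0.148, 1.528, -0.014, 1.522, 0.852], 'ee_pos': [0.485, -0.063, 0.283], 'eef_rot': [-3.115, 0.052, 0.524], 'force': [-2.683, 2.903, 6.976], 'grip_width': 0.015, 'grip_force': 30.12}
[ 0.78210283  0.44875844 -0.11988922] [-5.000e-04  1.000e-03  6.100e-03 -1.000e-04 -9.000e-04  2.945e-01]
```

```bash
python3 -m pendant '[0,0,0,0,0,0.08,-1, 0,0,0,0,0,0.16,-1, 0,0,0,0,0,0.23,-1, 0,0,0,0,0,0.29,-1, 0,0,0,0,0,0.33,-1, 0,0,0,0,0,0.37,-1, 0,0,0,0,0,0.37,-1]'
python3 -c "
from h import *
s=state();print(s['moment'],rel(Wl((-32,-75,110)),R=tool(P[2])))"
python3 -m pendant '[0,0,0,0,0,0,-0.15, 0,0,0,0,0,0,-0.15, 0,0,0,0,0,0,-0.15, 0,0,-0.08,0,0,0,-0.15, 0,0,-0.16,0,0,0,-0.15, 0,0,-0.24,0,0,0,-0.15, 0,0,-0.24,0,0,0,-0.15]'
python3 -c "
from h import *
state(); w=vision.camera('wrist'); save(w,'pics/w6.png')
im=cv2.imread('pics/w6.png')[0:300,60:440];cv2.imwrite('pics/w6c.png',cv2.resize(im,None,fx=2,fy=2,interpolation=cv2.INTER_CUBIC))"
```

```text
time_s: 19.6
ee_pos: [0.4851, -0.0629, 0.2828]
eef_rot: [3.136, 0.058, -0.054]
force: [-1.9, 4.7, 6.3]
grip_width: 0.0158
grip_force: 32.2
{'time_s': 19.6, 'qpos': [-0.196, 0.148, 1.528, -0.014, 1.522, 1.43], 'ee_pos': [0.485, -0.063, 0.283], 'eef_rot': [3.136, 0.058, -0.054], 'force': [-1.942, 4.652, 6.334], 'grip_width': 0.016, 'grip_force': 32.15}
[1.01414068 0.30592797 0.68594916] [-0.0001  0.0015  0.0061 -0.0005 -0.0011 -0.0733]
time_s: 20.3
ee_pos: [0.4929, -0.0632, 0.4065]
eef_rot: [3.134, 0.052, -0.054]
force: [-0.7, 0.6, -0.8]
grip_width: 0.04
grip_force: 0.0
{'time_s': 20.3, 'qpos': [-0.193, 0.145, 1.254, -0.015, 1.792, 1.428], 'ee_pos': [0.493, -0.063, 0.406], 'eef_rot': [3.134, 0.052, -0.054], 'force': [-0.749, 0.598, -0.809], 'grip_width': 0.04, 'grip_force': 0.0}
```

View pics/w6c.png

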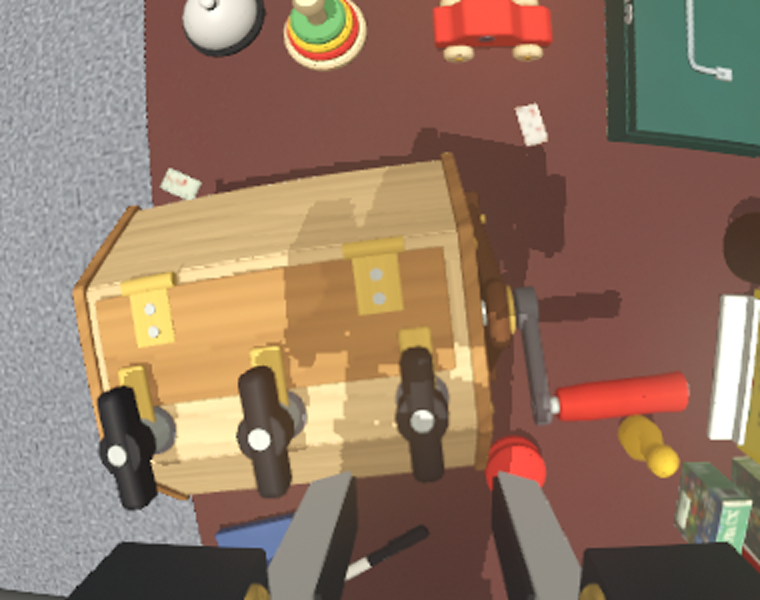

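```bash
python3 -c "
from h import *
print(rel(Wl((-32,75,170)),R=tool(.061)),rel(Wl((-32,75,114)),R=tool(.061)))"
```

```text
[-0.0354 -0.2979  0.1276  0.0005 -0.0027 -0.0728] [-0.0359 -0.298   0.2396  0.0005 -0.0027 -0.0728]
```

```bash
python3 -m pendant '[-0.01,-0.08,0,0,0,-0.07,-0.15, -0.02,-0.16,0,0,0,-0.07,-0.15, -0.03,-0.24,0.02,0,0,-0.07,-0.15, -0.035,-0.298,0.05,0,0,-0.07,-0.15, -0.035,-0.298,0.13,0,0,-0.07,-0.15, -0.035,-0.298,0.19,0,0,-0.07,-0.15, -0.036,-0.298,0.23,0,0,-0.07,-0.15, -0.036,-0.298,0.24,0,0,-0.07,-0.15, -0.036,-0.298,0.24,0,0,-0.07,-1, -0.036,-0.298,0.24,0,0,-0.07,-1, -0.036,-0.298,0.24,0,0,-0.07,-1, -0.036,-0.298,0.24,0,0,-0.07,-1]' 30
python3 -m pendant '[0,0,0,0,0,0,-1,0,0,0,0,0,0.03,-1, 0,0,0,0,0,0.06,-1, 0,0,0,0,0,0.075,-1, 0,0,0,0,0,0.075,-1]'
python3 -c "
from h import *
s=state();print(s['moment'],rel(Wl((-32,75,114)),R=tool(P[2])))"
```

```text
time_s: 21.55
ee_pos: [0.4754, 0.0868, 0.2828]
eef_rot: [-3.141, 0.058, 0.057]
force: [-0.3, 2.2, 2.5]
grip_width: 0.0147
grip_force: 30.4
time_s: 22.05
ee_pos: [0.4752, 0.0867, 0.2828]
eef_rot: [3.135, 0.058, -0.061]
force: [-1.9, 4.0, 6.6]
grip_width: 0.0157
grip_force: 33.2
{'time_s': 22.05, 'qpos': [0.103, 0.134, 1.544, 0.003, 1.521, 1.734], 'ee_pos': [0.475, 0.087, 0.283], 'eef_rot': [3.135, 0.058, -0.061], 'force': [-1.945, 3.979, 6.637], 'grip_width': 0.016, 'grip_force': 33.173}
[0.91626835 0.3510069  0.74925874] [ 0.0015  0.0013 -0.0019 -0.0005 -0.0013 -0.0774]
```

```bash
python3 -m pendant '[0,0,0,0,0,0,-0.1, 0,0,0,0,0,0,-0.1, 0,0,-0.1,0,0,0,-0.1, 0,0,-0.2,0,0,-0.09,0.05, 0,0.06,-0.24,0,0,-0.18,0.05, 0,0.12,-0.24,0,0,-0.27,0.05, 0,0.18,-0.24,0,0,-0.36,0.05, 0,0.24,-0.24,0,0,-0.45,0.05, 0,0.3,-0.24,0,0,-0.54,0.05, 0,0.36,-0.24,0,0,-0.63,0.05, 0,0.42,-0.24,0,0,-0.72,0.05, 0,0.48,-0.24,0,0,-0.81,0.05]'
python3 -c "
from h import *
al=np.radians(25);c=Wl((-65*np.cos(al),-218,65*np.sin(al)));print(c)
state();print(rel(c+[0,0,.05],1.632),rel(c-[0,0,.017],1.632))
a=vision.camera('scene');b=vision.camera('top')
for p in (a,b):
  print(proj(p,c))
  for d in silhouettes('crank_grip',p)[:2]: ys,xs=np.nonzero(d['region']);print(round(d['score'],2),d['extent'],xs.mean(),ys.mean())
"
```

```text
time_s: 23.25
ee_pos: [0.4673, -0.1543, 0.4034]
eef_rot: [-3.087, 0.024, 1.217]
force: [-0.1, 0.8, 0.6]
grip_width: 0.0492
grip_force: 0.0
[ 0.46183928 -0.20837894  0.19895324]
{'time_s': 23.25, 'qpos': [-0.379, 0.136, 1.272, -0.026, 1.787, -0.03], 'ee_pos': [0.467, -0.154, 0.403], 'eef_rot': [-3.087, 0.024, 1.217], 'force': [-0.054, 0.802, 0.619], 'grip_width': 0.049, 'grip_force': 0.0}
[-0.0977  0.0441  0.3094 -0.0372  0.008  -0.2643] [-0.0945  0.0513  0.4432 -0.0372  0.008  -0.2643]
[244.03222963 234.32619078]
0.84 [236.5, 209.8, 252.8, 248.3] 242.67664670658684 229.27844311377245
[317.49395297 239.67304807]
0.49 [193.6, 198.8, 270.8, 228.6] 234.45140664961636 214.019820971867
```

```bash
python3 -m pendant '[-0.09,0.04,0,-0.037,0.008,-0.09,0.05, -0.098,0.044,0,-0.037,0.008,-0.18,0.05, -0.098,0.044,0.05,-0.037,0.008,-0.264,0.05, -0.098,0.044,0.15,-0.037,0.008,-0.264,0.05, -0.098,0.044,0.25,-0.037,0.008,-0.264,0.05, -0.098,0.044,0.31,-0.037,0.008,-0.264,0.05, -0.096,0.047,0.36,-0.037,0.008,-0.264,0.05, -0.095,0.05,0.41,-0.037,0.008,-0.264,0.05, -0.0945,0.051,0.443,-0.037,0.008,-0.264,0.05, -0.0945,0.051,0.443,-0.037,0.008,-0.264,0.05]'
python3 -c "
from h import *
al=np.radians(25);c=Wl((-65*np.cos(al),-218,65*np.sin(al)))
state();print(rel(c-[0,0,.017],1.632))"
```

```text
time_s: 24.45
ee_pos: [0.4612, -0.2055, 0.1803]
eef_rot: [-3.138, -0.002, 1.625]
force: [0.6, -0.7, 0.4]
grip_width: 0.0493
grip_force: 0.0
{'time_s': 24.45, 'qpos': [-0.492, 0.225, 1.676, -0.0, 1.244, -0.546], 'ee_pos': [0.461, -0.205, 0.18], 'eef_rot': [-3.138, -0.002, 1.625], 'force': [0.555, -0.7, 0.362], 'grip_width': 0.049, 'grip_force': 0.0}
[-0.0058  0.001  -0.0032 -0.002  -0.0011 -0.0045]
```

```bash
python3 -m pendant '[-0.006,0.001,-0.002,0,0,0,0.05, -0.006,0.001,-0.002,0,0,0,-1, -0.006,0.001,-0.002,0,0,0,-1, -0.006,0.001,-0.002,0,0,0,-1, -0.006,0.001,-0.002,0,0,0,-1, -0.006,0.001,-0.002,0,0,0,-1]' 25
python3 -c "
from h import *
s=state()
A=Wl((0,-218,0));print('axle',A)
R0=Ro.from_euler('xyz',s['eef_rot']); c=np.array(s['ee_pos'])+[0,0,.017]
v=Ro.from_euler('z',-P[2]).apply(c-A); print(v*1000, np.hypot(v[0],v[2]), np.degrees(np.arctan2(v[2],-v[0])))
th0=np.arctan2(v[2],-v[0])
# rotate so drum grows: crank angle th increases (towards robot side -> up -> away)
r=.065; base=r*np.array([-np.cos(th0),0,np.sin(th0)])
for k in range(15,376,15):
    t=th0+np.radians(k); d=Ro.from_euler('z',P[2]).apply(r*np.array([-np.cos(t),0,np.sin(t)])-base)
    print(k,(R0.inv().apply(d)/.5).round(3).tolist())
"
```

```text
time_s: 25.05
ee_pos: [0.463, -0.2099, 0.1835]
eef_rot: [3.14, 0.001, 1.626]
force: [4.5, -0.8, -1.4]
grip_width: 0.0232
grip_force: 25.0
{'time_s': 25.05, 'qpos': [-0.498, 0.226, 1.667, 0.0, 1.247, -0.553], 'ee_pos': [0.463, -0.21, 0.184], 'eef_rot': [3.14, 0.001, 1.626], 'force': [4.46, -0.776, -1.384], 'grip_width': 0.023, 'grip_force': 25.005}
axle [ 0.51888975 -0.20489454  0.168     ]
[-56.04524266  -1.58944766  32.51199045] 0.06479273684050368 30.118131336347048
15 [0.0, 0.021, -0.027]
30 [0.0, 0.048, -0.047]
45 [0.0, 0.079, -0.06]
60 [0.001, 0.113, -0.065]
75 [0.001, 0.146, -0.06]
90 [0.001, 0.178, -0.047]
105 [0.001, 0.205, -0.026]
120 [0.001, 0.225, 0.001]
135 [0.001, 0.238, 0.032]
150 [0.001, 0.242, 0.066]
165 [0.001, 0.238, 0.1]
180 [0.001, 0.225, 0.131]
195 [0.001, 0.204, 0.158]
210 [0.001, 0.177, 0.178]
225 [0.001, 0.145, 0.191]
240 [0.001, 0.112, 0.195]
255 [0.001, 0.078, 0.191]
270 [0.0, 0.047, 0.178]
285 [0.0, 0.02, 0.157]
300 [0.0, -0.001, 0.13]
315 [-0.0, -0.013, 0.099]
330 [-0.0, -0.018, 0.065]
345 [-0.0, -0.013, 0.031]
360 [-0.0, -0.0, 0.0]
375 [0.0, 0.021, -0.027]
```

```bash
python3 -m pendant '[0,-0.007,0.016,0,0,0,-1, 0,-0.013,0.031,0,0,0,-1, 0,-0.016,0.048,0,0,0,-1, 0,-0.018,0.065,0,0,0,-1, 0,-0.016,0.082,0,0,0,-1, 0,-0.013,0.099,0,0,0,-1, 0,-0.007,0.115,0,0,0,-1, 0,-0.001,0.13,0,0,0,-1, 0,0.02,0.157,0,0,0,-1, 0,0.047,0.178,0,0,0,-1, 0,0.047,0.178,0,0,0,-1]' 30
cat > cr.py <<'E'
from h import *
s=state(); A=Wl((0,-218,0)); c=np.array(s['ee_pos'])+[0,0,.017]
v=Ro.from_euler('z',-P[2]).apply(c-A); print(v*1000, np.hypot(v[0],v[2]), np.degrees(np.arctan2(v[2],-v[0])))
E
python3 cr.py
```

```text
time_s: 26.15
ee_pos: [0.4894, -0.2085, 0.0953]
eef_rot: [3.135, 0.002, 1.627]
force: [10.4, 3.2, 11.0]
grip_width: 0.0232
grip_force: 30.0
{'time_s': 26.15, 'qpos': [-0.473, 0.375, 1.694, 0.002, 1.065, -0.529], 'ee_pos': [0.489, -0.208, 0.095], 'eef_rot': [3.135, 0.002, 1.627], 'force': [10.448, 3.191, 11.021], 'grip_width': 0.023, 'grip_force': 30.012}
[-29.63735905  -1.80135724 -55.67133113] 0.06306877326076657 -61.970812828120316
```

```bash
python3 -m pendant '[0,0.031,0.013,0,0,0,-1, 0,0.065,0.017,0,0,0,-1, 0,0.098,0.013,0,0,0,-1, 0.001,0.13,0,0,0,0,-1, 0.001,0.157,-0.02,0,0,0,-1, 0.001,0.178,-0.047,0,0,0,-1, 0.001,0.191,-0.078,0,0,0,-1, 0.001,0.195,-0.112,0,0,0,-1, 0.001,0.191,-0.146,0,0,0,-1, 0.001,0.178,-0.177,0,0,0,-1, 0.001,0.158,-0.204,0,0,0,-1, 0.001,0.131,-0.225,0,0,0,-1]'
python3 cr.py
```

```text
time_s: 27.35
ee_pos: [0.5533, -0.2051, 0.2088]
eef_rot: [3.134, 0.003, 1.626]
force: [12.4, -4.5, 0.5]
grip_width: 0.0232
grip_force: 30.0
{'time_s': 27.35, 'qpos': [-0.417, 0.383, 1.403, 0.001, 1.348, -0.473], 'ee_pos': [0.553, -0.205, 0.209], 'eef_rot': [3.134, 0.003, 1.626], 'force': [12.429, -4.492, 0.459], 'grip_width': 0.023, 'grip_force': 29.986}
[34.37732464 -2.27424837 57.82129895] 0.06726888628561152 120.7333593567653
```

```bash
python3 -m pendant '[0,-0.032,-0.013,0,0,0,-1, 0,-0.065,-0.018,0,0,0,-1, 0,-0.099,-0.013,0,0,0,-1, -0.001,-0.13,0,0,0,0,-1, -0.001,-0.144,0.01,0,0,0,-1, -0.001,-0.157,0.02,0,0,0,-1, -0.001,-0.168,0.034,0,0,0,-1, -0.001,-0.178,0.047,0,0,0,-1, -0.001,-0.182,0.056,0,0,0,-1, -0.001,-0.182,0.056,0,0,0,-1]'
python3 cr.py
python3 - <<'E'
from h import *
a=vision.camera('scene');save(a,'pics/s7.png')
im=cv2.imread('pics/s7.png')[90:290,170:370];cv2.imwrite('pics/s7c.png',cv2.resize(im,None,fx=3,fy=3,interpolation=cv2.INTER_CUBIC))
E
```

```text
time_s: 28.35
ee_pos: [0.4606, -0.2107, 0.1782]
eef_rot: [3.141, 0.002, 1.626]
force: [5.3, -7.5, -5.7]
grip_width: 0.0232
grip_force: 30.0
{'time_s': 28.35, 'qpos': [-0.501, 0.228, 1.678, -0.001, 1.235, -0.555], 'ee_pos': [0.461, -0.211, 0.178], 'eef_rot': [3.141, 0.002, 1.626], 'force': [5.299, -7.481, -5.679], 'grip_width': 0.023, 'grip_force': 29.98}
[-58.49097372  -2.26910153  27.1585049 ] 0.06448859119902024 24.906365496970572
```

View pics/s7c.png

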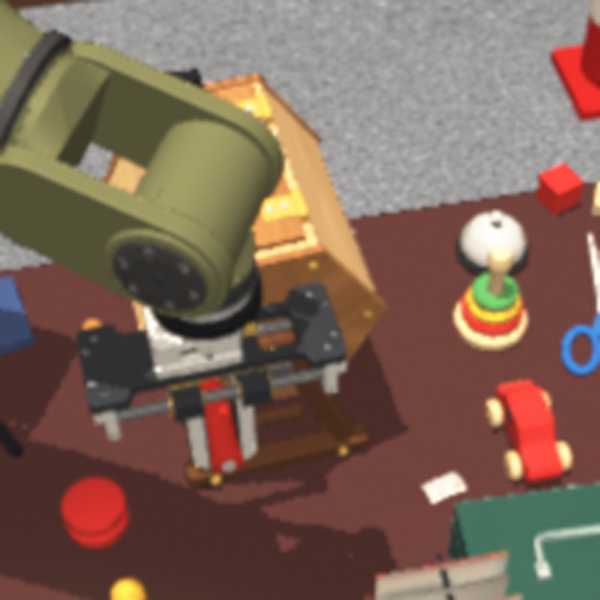

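```bash
python3 -m pendant '[0,0,0,0,0,0,0.1, 0,0,0,0,0,0,0.1, 0,0,0,0,0,0,0.1, 0,0,0,0,0,0,0.1, 0,0,-0.04,0,0,0,0.1, 0,0,-0.1,0,0,0,0.1, 0,0,-0.2,0,0,0,0.1, 0,0,-0.3,0,0,0,0.1, 0,0,-0.4,0,0,0,0.1, 0,0,-0.5,0,0,0,0.1, -0.1,0,-0.5,0,0,0,0.1, -0.2,0,-0.5,0,0,0,0.1]'
python3 -m pendant '[-0.1,-0.1,0,0,0,0,0.1, -0.2,-0.2,0,0,0,0,0.1, -0.3,-0.3,0,0,0,0,0.1, -0.4,-0.4,0,0,0,0,0.1, -0.5,-0.5,0,0,0,0,0.1, -0.5,-0.5,0,0,0,0,0.1]'
python3 - <<'E'
from h import *
a=vision.camera('scene');b=vision.camera('top');save(a,'pics/s8.png');save(b,'pics/t8.png')
A=cv2.resize(cv2.imread('pics/s8.png')[95:275,190:310],None,fx=3.3,fy=3.3,interpolation=cv2.INTER_CUBIC)
B=cv2.resize(cv2.imread('pics/t8.png')[175:285,180:340],None,fx=2.5,fy=2.5,interpolation=cv2.INTER_CUBIC)
o=np.zeros((600,800,3),np.uint8);o[:A.shape[0],:A.shape[1]]=A;o[:B.shape[0],400:400+B.shape[1]]=B;cv2.imwrite('pics/f8.png',o)
# LK on end plate region: before -> after
g=[cv2.cvtColor(cv2.imread(f'pics/{n}.png'),cv2.COLOR_BGR2GRAY) for n in('s0','s8')]
p0=cv2.goodFeaturesToTrack(g[0],300,.01,3)
p1,st,_=cv2.calcOpticalFlowPyrLK(g[0],g[1],p0,None,winSize=(11,11)); pb,_,_=cv2.calcOpticalFlowPyrLK(g[1],g[0],p1,None,winSize=(11,11))
for u,v,w in zip(p0[:,0],p1[:,0],pb[:,0]):
    if np.hypot(*(u-w))<.3 and 200<u[0]<302 and 95<u[1]<250: print(u.tolist(),(v-u).round(2).tolist())
E
```

```text
time_s: 29.6
ee_pos: [0.4662, -0.3104, 0.4307]
eef_rot: [3.139, 0.002, 1.629]
force: [0.9, -0.1, -0.2]
grip_width: 0.0514
grip_force: 0.0
time_s: 30.2
ee_pos: [0.2642, -0.5345, 0.4288]
eef_rot: [-3.142, 0.0, 1.626]
force: [0.7, -0.1, 0.7]
grip_width: 0.0515
grip_force: 0.0
[231.0, 225.0] [-0.029999999329447746, -0.029999999329447746]
[206.0, 204.0] [0.09000000357627869, -0.019999999552965164]
[284.0, 240.0] [-0.019999999552965164, -0.029999999329447746]
[246.0, 243.0] [-0.6899999976158142, 1.2400000095367432]
[204.0, 212.0] [0.10000000149011612, 0.029999999329447746]
[218.0, 203.0] [0.20999999344348907, 1.100000023841858]
[209.0, 175.0] [-0.029999999329447746, 0.2199999988079071]
[238.0, 211.0] [-0.9300000071525574, 1.4600000381469727]
[224.0, 208.0] [0.029999999329447746, 2.140000104904175]
[277.0, 178.0] [-3.049999952316284, -0.3700000047683716]
[264.0, 206.0] [0.11999999731779099, 0.05000000074505806]
[256.0, 209.0] [-0.6399999856948853, 0.49000000953674316]
```

View pics/f8.png

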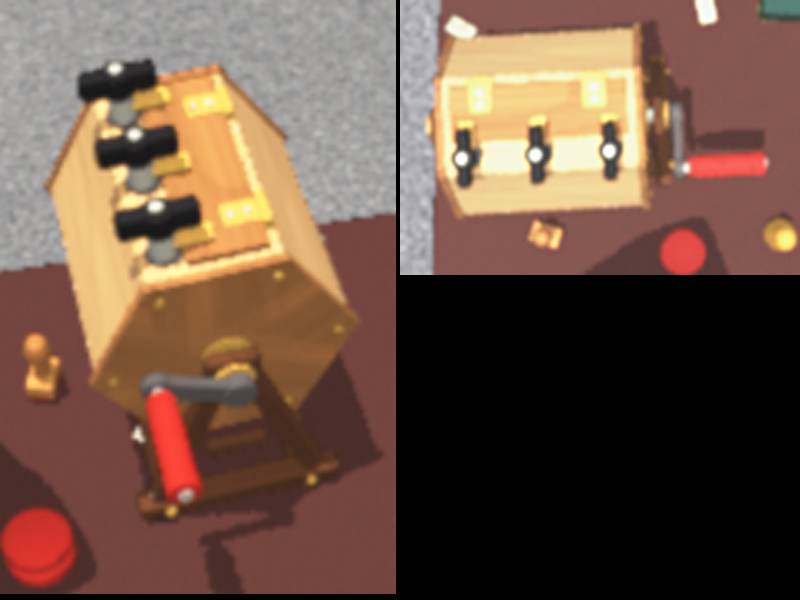

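```bash
python3 - <<'E'
from fit import *
S=lambda u,v:(u/3.3+190-.35,v/3.3+95-.35); T=lambda u,v:((u-400)/2.5+180-.3,v/2.5+175-.3)
n=[(a,sc(75),S(115,69)),(a,sc(0),S(135,134)),(a,sc(-75),S(156,207)),(a,cr(-242),S(186,495)),(a,(-101.6,-109,0),S(92,383)),(a,(101.6,-109,0),S(357,320)),
(a,(50.8,109,88),S(218,66)),(a,(-50.8,-109,88),S(140,287)),
(b,sc(75),T(462,158)),(b,sc(0),T(536,155)),(b,sc(-75),T(609,151)),(b,cr(-242),T(767,163)),(b,cr(-156),T(683,167)),(b,(-101.6,109,0),T(463,215)),(b,(-101.6,-109,0),T(648,208)),(b,(101.6,-109,0),T(640,27))]
def F(q): # shared stand pose & h, two drum angles
    p1=q[[0,1,2,3,5]];p2=q[[0,1,2,4,5]]
    return np.concatenate([f(p1)]+[proj(c,W(p2,l))-o for c,l,o in n])
r=least_squares(F,[.5,.0,0.06,0.06,0,.133],loss='soft_l1');print(r.x.round(4));print(F(r.x).reshape(-1,2)[16:].round(1).tolist())
J=r.jac;print(np.sqrt(np.diag(np.linalg.inv(J.T@J))).round(4))
E
```

```text
[ 0.5055  0.0136  0.0634  0.0628 -0.0327  0.1324]
[[-0.0, 0.2], [-0.2, 0.5], [-0.1, 0.1], [-0.5, -0.5], [0.4, -0.4], [-1.1, 0.3], [-0.9, -0.3], [1.9, 1.1], [-0.2, 0.1], [-0.4, -0.3], [-0.1, -0.2], [-0.8, 0.1], [2.0, 0.1], [-2.3, 0.3], [0.1, -0.9], [-0.5, 0.3]]
[0.001  0.0007 0.0052 0.0103 0.0104 0.0016]
```

```bash
python3 - <<'E'
from fit import *
S=lambda u,v:(u/3.3+190-.35,v/3.3+95-.35); T=lambda u,v:((u-400)/2.5+180-.3,v/2.5+175-.3)
n=[(a,sc(75),S(115,69)),(a,sc(0),S(135,134)),(a,sc(-75),S(156,207)),(a,cr(-242),S(186,495)),(a,(-101.6,-109,0),S(92,383)),(a,(101.6,-109,0),S(357,320)),
(a,(50.8,109,88),S(218,66)),(a,(-50.8,-109,88),S(140,287)),
(b,sc(75),T(462,158)),(b,sc(0),T(536,155)),(b,sc(-75),T(609,151)),(b,cr(-242),T(767,163)),(b,cr(-156),T(683,167)),(b,(-101.6,109,0),T(463,215)),(b,(-101.6,-109,0),T(648,208)),(b,(101.6,-109,0),T(640,27))]
for hp in (None,.138,.141):
  def F(q):
    o={id(a):q[6:9],id(b):q[9:12]}; h=hp or q[5]
    e=[proj(c,W(np.r_[q[:3],q[3],h],l)+o[id(c)])-z for c,l,z in obs]+[proj(c,W(np.r_[q[:3],q[4],h],l)+o[id(c)])-z for c,l,z in n]
    return np.concatenate(e+[q[6:]/.002*.7])
  r=least_squares(F,np.r_[.5,.0,0.06,0.06,0,.133,np.zeros(6)],loss='soft_l1',x_scale=.01);print(hp,r.cost.round(2),r.x.round(4).tolist())
E
```

```text
None 13.22 [0.5055, 0.0133, 0.063, 0.0628, -0.033, 0.1317, 0.0001, -0.0001, 0.0011, -0.0001, 0.0001, -0.0005]
0.138 18.36 [0.5059, 0.0134, 0.0625, 0.0578, -0.0358, 0.1139, 0.0001, 0.0004, -0.0016, -0.0001, -0.0004, -0.001]
0.141 23.28 [0.506, 0.0134, 0.0623, 0.0564, -0.0356, 0.0988, 0.0002, 0.0006, -0.0023, -0.0002, -0.0006, -0.0012]
```

```bash
python3 -c "
from h import *
state();print(rel((.4610,-.2107,.40),1.626),rel((.4610,-.2107,.1782),1.626))"
```

```text
{'time_s': 30.5, 'qpos': [-1.168, 0.368, 0.926, 0.0, 1.847, -1.224], 'ee_pos': [0.267, -0.533, 0.429], 'eef_rot': [3.141, 0.0, 1.627], 'force': [0.017, -0.069, -0.364], 'grip_width': 0.052, 'grip_force': 0.0}
[6.210e-01 4.243e-01 5.780e-02 1.000e-04 2.000e-04 7.000e-04] [6.211e-01 4.242e-01 5.014e-01 1.000e-04 2.000e-04 7.000e-04]
```

```bash
python3 -m pendant '[0.08,0.055,0,0,0,0,0.05, 0.16,0.11,0,0,0,0,0.05, 0.24,0.165,0,0,0,0,0.05, 0.32,0.22,0,0,0,0,0.05, 0.4,0.275,0,0,0,0,0.05, 0.48,0.33,0,0,0,0,0.05, 0.56,0.385,0,0,0,0,0.05, 0.621,0.424,0,0,0,0,0.05, 0.621,0.424,0.06,0,0,0,0.05, 0.621,0.424,0.15,0,0,0,0.05, 0.621,0.424,0.24,0,0,0,0.05, 0.621,0.424,0.24,0,0,0,0.05]'
python3 -c "
from h import *
state();print(rel((.4610,-.2107,.1782),1.626))"
```

```text
time_s: 31.7
ee_pos: [0.4591, -0.2094, 0.3042]
eef_rot: [-3.135, -0.004, 1.628]
force: [0.1, 0.0, -0.3]
grip_width: 0.0492
grip_force: 0.0
{'time_s': 31.7, 'qpos': [-0.5, 0.144, 1.483, -0.0, 1.522, -0.558], 'ee_pos': [0.459, -0.209, 0.304], 'eef_rot': [-3.135, -0.004, 1.628], 'force': [0.053, 0.012, -0.272], 'grip_width': 0.049, 'grip_force': 0.0}
[-0.004   0.0054  0.2519 -0.0045 -0.0028  0.0015]
```

```bash
python3 -m pendant '[-0.002,0.003,0.08,0,0,0,0.05, -0.002,0.003,0.16,0,0,0,0.05, -0.002,0.003,0.22,0,0,0,0.05, -0.002,0.003,0.25,0,0,0,0.05, -0.002,0.003,0.25,0,0,0,0.05, -0.002,0.003,0.25,0,0,0,-1, -0.002,0.003,0.25,0,0,0,-1, -0.002,0.003,0.25,0,0,0,-1, -0.002,0.003,0.25,0,0,0,-1,-0.002,0.003,0.25,0,0,0,-1]' 25
python3 cr.py
```

```text
time_s: 32.7
ee_pos: [0.4612, -0.2128, 0.1843]
eef_rot: [-3.14, 0.0, 1.626]
force: [-8.9, -0.6, 5.2]
grip_width: 0.0231
grip_force: 25.0
{'time_s': 32.7, 'qpos': [-0.504, 0.226, 1.665, -0.001, 1.252, -0.558], 'ee_pos': [0.461, -0.213, 0.184], 'eef_rot': [-3.14, 0.0, 1.626], 'force': [-8.947, -0.644, 5.243], 'grip_width': 0.023, 'grip_force': 24.992}
[-58.07121031  -4.33512601  33.33286541] 0.06695778807472595 29.85581702532186
```

```bash
python3 -m pendant '[0,0,-0.002,0,0,0,-1, 0,0,-0.004,0,0,0,-1, 0,0,-0.005,0,0,0,-1, 0,0,-0.005,0,0,0,-1]' 30
python3 cr.py
```

```text
time_s: 33.1
ee_pos: [0.4617, -0.2127, 0.1862]
eef_rot: [-3.141, 0.0, 1.626]
force: [-3.5, -3.7, -3.5]
grip_width: 0.0233
grip_force: 30.0
{'time_s': 33.1, 'qpos': [-0.503, 0.225, 1.662, -0.001, 1.255, -0.558], 'ee_pos': [0.462, -0.213, 0.186], 'eef_rot': [-3.141, 0.0, 1.626], 'force': [-3.501, -3.728, -3.512], 'grip_width': 0.023, 'grip_force': 29.984}
[-57.5366505   -4.26871263  35.18373941] 0.06744154261261588 31.445842148611455
```

```bash
python3 -m pendant '[0,0,0,0,0,0,0.1, 0,0,0,0,0,0,0.1, 0,0,0,0,0,0,0.1, 0,0,0,0,0,0,0.1, 0,0,-0.04,0,0,0,0.1, 0,0,-0.1,0,0,0,0.1, 0,0,-0.2,0,0,0,0.1, 0,0,-0.3,0,0,0,0.1, 0,0,-0.4,0,0,0,0.1, 0,0,-0.5,0,0,0,0.1, -0.1,0,-0.5,0,0,0,0.1, -0.2,0,-0.5,0,0,0,0.1]'
python3 -m pendant '[-0.1,-0.1,0,0,0,0,0.1, -0.2,-0.2,0,0,0,0,0.1, -0.3,-0.3,0,0,0,0,0.1, -0.4,-0.4,0,0,0,0,0.1, -0.5,-0.5,0,0,0,0,0.1, -0.5,-0.5,0,0,0,0,0.1]'
python3 - <<'E'
from fit import *
save(a,'pics/s9.png');save(b,'pics/t9.png')
S=lambda u,v:(u/3.3+190-.35,v/3.3+95-.35); T=lambda u,v:((u-400)/2.5+180-.3,v/2.5+175-.3)
n=[(a,sc(75),S(115,69)),(a,sc(0),S(135,134)),(a,sc(-75),S(156,207)),(a,cr(-242),S(186,495)),(a,(-101.6,-109,0),S(92,383)),(a,(101.6,-109,0),S(357,320)),
(b,sc(75),T(462,158)),(b,sc(0),T(536,155)),(b,sc(-75),T(609,151)),(b,cr(-242),T(767,163)),(b,(-101.6,-109,0),T(648,208)),(b,(101.6,-109,0),T(640,27))]
g={k:cv2.cvtColor(cv2.imread(f'pics/{k}.png'),cv2.COLOR_BGR2GRAY) for k in('s8','s9','t8','t9')}
m=[]
for c,l,o in n:
    k='s' if c is a else 't'; o=np.float32([[o]])
    q,_,e=cv2.calcOpticalFlowPyrLK(g[k+'8'],g[k+'9'],o,None,winSize=(13,13)); m.append((c,l,q[0,0])); print(k,(q-o)[0,0].round(2).tolist())
for pts in (n,m):
    r=least_squares(lambda q:np.concatenate([proj(c,W([.5055,.0135,.063,q[0],.132],l))-z for c,l,z in pts]),[0.],loss='soft_l1');print("drum",r.x)
E
```

```text
time_s: 34.3
ee_pos: [0.4678, -0.3129, 0.4383]
eef_rot: [3.138, 0.003, 1.629]
force: [0.1, 0.1, -0.1]
grip_width: 0.0515
grip_force: 0.0
time_s: 34.9
ee_pos: [0.2658, -0.5371, 0.4364]
eef_rot: [3.141, 0.0, 1.626]
force: [0.3, -0.6, 0.3]
grip_width: 0.0516
grip_force: 0.0
s [1.340000033378601, -0.41999998688697815]
s [1.3300000429153442, -0.6200000047683716]
s [1.5199999809265137, -0.6399999856948853]
s [0.03999999910593033, -0.20000000298023224]
s [-0.029999999329447746, -0.5299999713897705]
s [0.10999999940395355, 0.4300000071525574]
t [-0.12999999523162842, -1.2899999618530273]
t [-0.07000000029802322, -1.3200000524520874]
t [-0.12999999523162842, -1.2999999523162842]
t [-0.009999999776482582, -0.019999999552965164]
t [0.10999999940395355, 0.10999999940395355]
t [-0.019999999552965164, 0.20999999344348907]
drum [-0.03271694]
drum [-0.00762304]
```

```bash
python3 -c "
from station import order
print(order.hand_in())"
```

```text
the job is handed in; nothing more can be done
None
```

The job is handed in at about 35 s. The hatch is shut, all three bolts are turned home against their stops, and the drum has had one full turn. By my camera fit the hatch flat is level to within about 0.01 rad. In the pictures no counter had fallen out and nothing standing round the drum looked moved; the hand-in gave no verdict.

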